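# Face up the glaze jar

### The job

One glaze jar was left standing half out of its bay in the jar rack with its label turned away. Push it gently home against the back of its bay and roll it round with a fingertip until its label faces squarely out of the front like its neighbours' labels, pressing only lightly, as the thin plastic dents, and without tipping it. Leave the other jars, the mug and the brush pot as they stand.

Things in the scene. Friction and masses are not known exactly. Their poses are not given: they have to be found in the camera images.
- jar: the jar to face up: closed thin-walled white plastic jar, too wide to grip, 0.45 to 0.85 kg. Straight round body 112 mm in diameter, 84 mm high, then a screw lid 100 mm in diameter up to 104 mm; lid and body turn as one. Origin at the centre of the underside, z up, the label on its -x side. Starts 25 to 55 mm out from home, label turned 70 to 180 degrees away from the front, either way
- jar_label (a point): centre of the jar's brown paper label (72 mm wide round the jar, 52 mm high), 56 mm from its axis, 42 mm above its underside. A brown strip of tape, 18 mm wide, runs from the label up over the lid's rim almost to the lid's middle, so that it shows from above which way the label looks
- bay: thin fixed grey plastic liner (182 x 116 x 2 mm) on the floor of this jar's bay, which may be any of the three. Origin on its underside, right below the jar's axis when the jar is home: against the back panel, in the middle of the width. x points to the back, -x straight out of the open front. The jar stands on it, its underside 2 mm above this origin; home and faced, its axes are parallel to these
- rack: fixed lacquered plywood rack, 408 mm wide, three bays side by side, 132 mm apart, open in front. Origin on the bench, below the home place of the middle bay; x to the back, y along the width. Floor board 15 mm thick from x -131 to +70 mm; back panel face at x +56, 95 mm above the bench; dividers 80 mm above the bench
- rack_bay_mouth (a point): middle of the line between the front ends of the middle bay's dividers, x -10 mm in the rack, at their top. The 12 mm dividers run from there to the back; bays are 120 mm wide, so a jar has 4 mm of play each side. Jar, liner and rack are slippery (friction about 0.15); fingertips hold far better: one pressed on the jar's side with some 8 N drags it round. Over 30 N dents the jar
- jar_b_label (a point): label centre of one neighbour jar (same make, home in its bay, label to the front), 56 mm in front of that jar's axis
- jar_c_label (a point): label centre of the other neighbour jar, likewise
- mug: white mug, 82 mm in diameter, 85 mm high, handle to its +y; loose on the bench to the left of the rack; origin under its centre
- brushpot: terracotta pot 72 mm in diameter, 95 mm high, with four brushes standing in it up to 220 mm; loose on the bench to the right of the rack; origin under its centre
There are look-alikes about, which are no part of the job. What is shaped like the jar but red is not meant.

How it is judged:
By the outcome, as a careful person would: the job done as asked, in the order asked, and still so for the second after the job is handed in, with the robot touching nothing.
It also fails if it takes over 72 s, if anything falls off the work surface, if the arm or the gripper's body presses on something with over 40 N, if the wrist force passes 120 N, or if a joint passes its speed limit or range.

### The arm

A 6-joint arm with a two-finger parallel gripper is mounted at the origin on the work surface. World frame = base frame: x ahead of the robot, y to its left, z up, the work surface at z = 0. Lengths are in m, angles in degrees, forces in N, time in s.
With the tool pointing down it reaches from about 0.35 to 0.875 m from the base axis. Payload 4.2 kg.
Tool frame: the origin (TCP) lies midway between the tips of the shut fingers; the grasp point (between the pads) lies 19 mm behind it (hold_point_z is the z of the grasp point in the tool frame, in m); z points along the fingers, y is the direction in which the jaws open and shut (so a half turn about z gives the same grasp; the last joint's range is limited). The gripper opens to 87 mm and grips with 3 to 60 N. Pads are 19 mm wide; open, the fingers measure 117 mm over their backs; the gripper's body (75 mm by 190 mm) begins 51 mm behind the grasp point.
Start: joints at [-61.845, 22.042, 0.453, 0, -68.411, -14.817], TCP at [0.144, -0.608, 0.223] pointing down, gripper open.
Joint ranges: [-179.83, 179.83], [-69.29, 118.12], [-61.27, 80.66], [-181.25, 117.63], [-171.15, -9.14], [-177.46, 177.46]. Speed limits (degrees/s): [159.86, 159.86, 180, 180, 180, 180].

### API

Orientations are given as a 3x3 rotation matrix whose columns are the frame's x, y, z axes.
In Python, from station import * gives the robot as it stands. The module is installed in compiled form; this text tells all that it offers.
- The arm moves only by the tool jog_arm, never from a script. Its argument "moves" is a list of rows, each a list of 7 numbers: the closure, from -1 (fully open) to 1 (shut), then the shift along the tool's x, y, z in m, then the turn, a rotation vector about the tool's x, y, z in rad. In form: [[gripper, x, y, z, wx, wy, wz], ...]. A call has exactly 10 rows; each row is the pose to reach, as a shift and turn from the pose commanded when the call began, along the tool's axes at that moment; what a row does not reach only later rows make up. A row lasts 1/12 s, in which the tool goes at most 41.7 mm and 7.16 degrees, less where a joint would pass 70% of its speed; a pose out of reach is approached as far as the arm can. A call with a gripper value outside its range is refused whole. The fingers move at their own pace and stop on an object; the grip force is fixed at half the most. Time passes only in rows, so rows that repeat a pose let the fingers close, or fill a call up. It gives the time, the measured TCP pose, the force and the opening at its end, in the units of the state.
- sense(): the state, without advancing time (a new reading comes with each control period).
- capture(name): name is "scene" or "top" or "wrist"; returns a dict with "frame" (400x640x3 uint8, red, green, blue), "fov_y" (degrees; the focal length in pixels is half the picture's height over the tangent of half this angle, whatever the lens; pixels are square), "cx", "cy" (the principal point, pixels), "k1" (the pictures are not rectified: a ray, as slopes to the right and down, at radius r is drawn at 1 + k1 r^2 times it, then the intrinsics apply), "world_from_camera" (4x4, takes a point from camera to world coordinates). Camera axes: x right, y down, z forward; pixel columns grow to the right and rows downward; lengths in m; the calibration is good to about 2 mm. A picture is of the moment at which its call begins. There is no depth.
- finish_job(): hands the job in, once; it reports no verdict.
The state is a dict: "time_s": time; "joints": joint angles; "joint_velocities": joint speeds; "effort": joint torques, N m; "tcp_pos": TCP position; "ee_rot": TCP orientation; "wrist_force": force on the tool from outside, world axes, zero at the start; "moment": the same for the moment, N m; "gripper_width": opening from 0.0 (shut) to 1.0 (fully open).
Only numpy, scipy, OpenCV 4.12 (cv2) and the standard library are available. Lean on these libraries where they do the work, as an engineer would, in place of code of your own. Each camera call takes 0.05 s, during which the arm holds its last target.

## Working session

There is one attempt and no reset: what is moved stays moved. The work goes in short steps, Python scripts to look and compute and a tool call to move; the robot and the scene stay as the last step left them, time stands still between calls to the robot, and variables do not carry over. Pictures are saved under pics/ and viewed, and the job is handed in when it is done.

Besides the shell and the picture viewer there is one more tool, called after "Call:" as name([rows], argument=value, ...), one row to a line, values as JSON. jog_arm: Moves the arm, as the interface text tells. Its arguments: {"type":"object","properties":{"moves":{"type":"array"}},"required":["moves"]}

```bash
mkdir -p pics
python3 - <<'E'
from station import *
import cv2
s=sense(); print(s)
for n in ("scene","top","wrist"):
    c=capture(n); cv2.imwrite(f"pics/{n}0.png",c["frame"][:,:,::-1]); print(n,c["fov_y"],c["cx"],c["cy"],c["k1"],c["world_from_camera"].tolist() if hasattr(c["world_from_camera"],'tolist') else c["world_from_camera"])
E
```

```text
{'time_s': 0.0, 'joints': array([-6.18448598e+01,  2.20903256e+01,  3.80469508e-01, -2.88556213e-02,
       -6.84091161e+01, -1.48176467e+01]), 'joint_velocities': array([ 0.06293747,  0.0431034 , -0.10239461,  0.05308314,  0.00930444,
       -0.00697459]), 'effort': array([ 2.27789542e-05, -3.90667534e+01,  1.87407088e+01,  4.22013760e+00,
        1.09680853e-02, -2.03557165e-04]), 'tcp_pos': array([ 0.1440766 , -0.60756279,  0.22146923]), 'ee_rot': array([[-9.73070948e-01, -2.30505118e-01, -5.66899706e-04],
       [-2.30505801e-01,  9.73068788e-01,  2.05168426e-03],
       [ 7.87086873e-05,  2.12710802e-03, -9.99997735e-01]]), 'wrist_force': array([-0.42187708,  0.17923362, -0.72994209]), 'moment': array([ 0.0310935 , -0.02563522, -0.03103219]), 'gripper_width': 1.0005126308549284}
scene 54.11914888997551 320.7588737603219 203.8710763303817 -0.09278380509993187 [[-0.7680005245766401, 0.43914869493675285, -0.46617981293204064, 0.9939908893019893], [0.6403019029405189, 0.5420991054573902, -0.5441893355745292, 0.5677187909034633], [0.013735623056699503, -0.7164335165230924, -0.6975201424056513, 0.8254540289159421], [0.0, 0.0, 0.0, 1.0]]
top 56.10042883974059 326.3775924856946 197.51302540376864 0.015462997633084842 [[-0.001340532583543777, -0.9970602626253392, 0.07660963167828111, 0.4070926564116011], [-0.9999651308407035, 0.0007050856451847999, -0.008321055039336483, 0.009459216005906624], [0.00824257697126152, -0.07661811501024011, -0.9970264411624951, 1.3190280911640564], [0.0, 0.0, 0.0, 1.0]]
wrist 65.57868534663075 321.2035786849323 197.0417395944709 -0.010541282167836086 [[-0.231290102763315, 0.9435255528281077, 0.23720122159076096, 0.07981058156303729], [0.9728836648020069, 0.22393306118195763, 0.05789092218209936, -0.6226941041604264], [0.0015043686886752974, 0.2441587910972933, -0.9697340984026275, 0.3848940528197176], [0.0, 0.0, 0.0, 1.0]]
```

View pics/scene0.png

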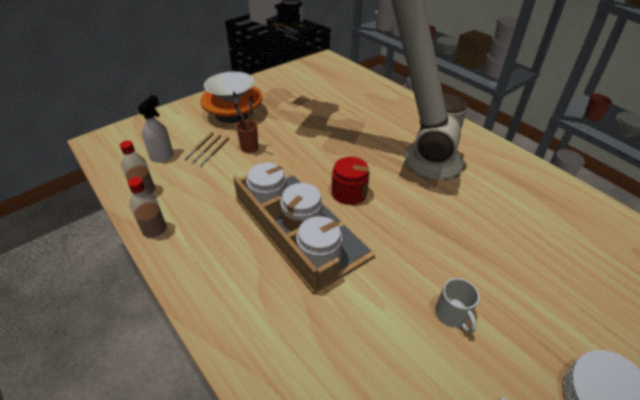

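View pics/top0.png

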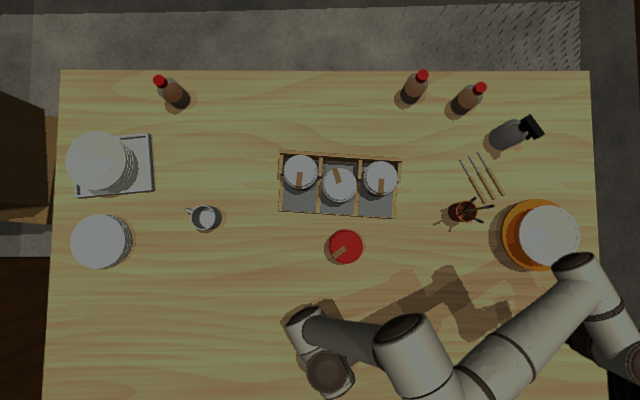

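View pics/wrist0.png

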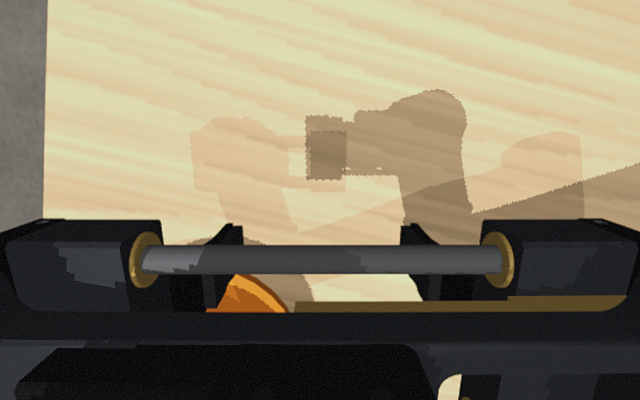

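```bash
cat > h.py <<'E'
from station import *
import cv2, numpy as np
def ray(c,u,v):
    f=c["frame"].shape[0]/2/np.tan(np.radians(c["fov_y"]/2))
    d=np.array([(u-c["cx"])/f,(v-c["cy"])/f]); s=d.copy()
    for _ in range(20): s=d/(1+c["k1"]*(s@s))
    T=np.array(c["world_from_camera"]); return T[:3,3],T[:3,:3]@np.array([s[0],s[1],1])
def onz(c,u,v,z):
    o,d=ray(c,u,v); return o+d*(z-o[2])/d[2]
def proj(c,p):
    T=np.array(c["world_from_camera"]); q=T[:3,:3].T@(np.array(p)-T[:3,3]); s=q[:2]/q[2]
    f=c["frame"].shape[0]/2/np.tan(np.radians(c["fov_y"]/2)); s=s*(1+c["k1"]*(s@s))
    return np.array([c["cx"],c["cy"]])+f*s
def rect(c,z,x0,x1,y0,y1,ppm):
    # top-down metric picture of plane z: rows x decreasing, cols y decreasing
    H=int((x1-x0)*ppm);W=int((y1-y0)*ppm)
    m=np.array([[proj(c,(x1-(i+.5)/ppm,y1-(j+.5)/ppm,z)) for j in range(W)] for i in range(H)],np.float32)
    return cv2.remap(c["frame"],m[:,:,0],m[:,:,1],cv2.INTER_CUBIC)
E
python3 - <<'E'
from h import *
c=capture("top")
f=c["frame"][130:270,250:430]
cv2.imwrite("pics/topcrop.png",cv2.resize(f,None,fx=4.4,fy=4.2,interpolation=cv2.INTER_CUBIC)[:,:,::-1])
for uv in [(339,184),(300,172),(381,179)]: print(onz(c,*uv,.121))
print(onz(c,345,247,.104),onz(c,205,217,.085),onz(c,465,211,.09))
im=rect(c,.121,.3,.66,-.25,.27,1500)
cv2.imwrite("pics/rect.png",im[:,:,::-1])
E
```

```text
[ 0.54263542 -0.0411287   0.121     ]
[0.58149153 0.08417625 0.121     ]
[ 0.55873892 -0.17629959  0.121     ]
[ 0.34086795 -0.06033042  0.104     ] [0.43827824 0.39619691 0.085     ] [ 0.45686535 -0.45517406  0.09      ]
```

View pics/topcrop.png

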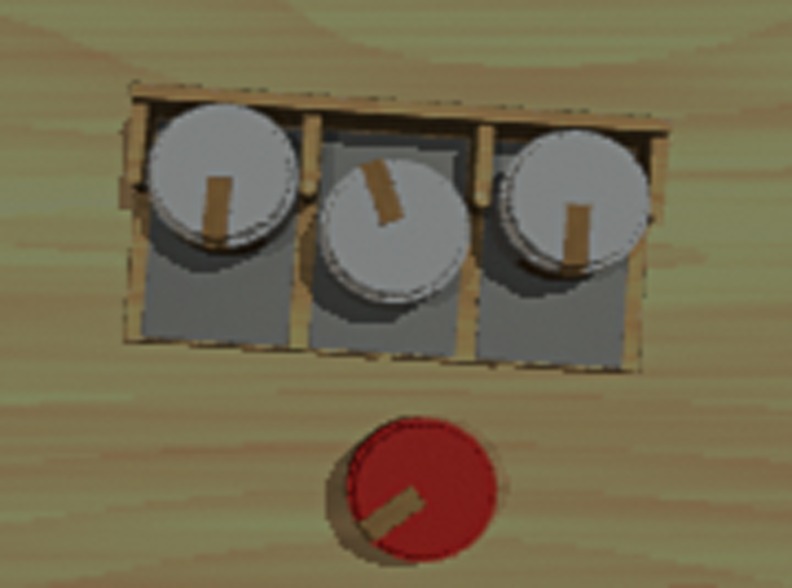

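View pics/rect.png

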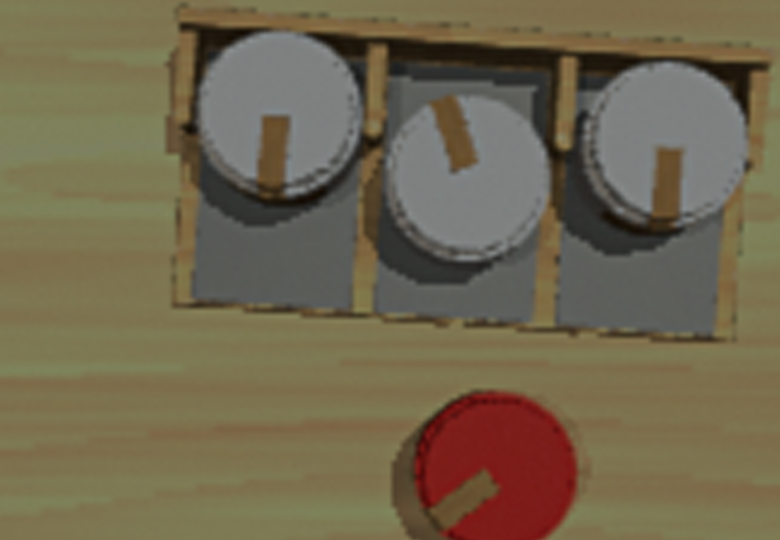

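```bash
cat >> h.py <<'E'
PPM=1500;X1=.66;Y1=.27
def lids(tag):
    c=capture("top"); im=rect(c,.121,.36,X1,-.25,Y1,PPM)
    cv2.imwrite(f"pics/r_{tag}.png",im[:,:,::-1])
    hsv=cv2.cvtColor(im,cv2.COLOR_RGB2HSV)
    g=cv2.GaussianBlur(cv2.cvtColor(im,cv2.COLOR_RGB2GRAY),(0,0),2)
    cs=cv2.HoughCircles(g,cv2.HOUGH_GRADIENT_ALT,1,100,param1=60,param2=.5,minRadius=70,maxRadius=83)
    out=[]
    if cs is None: print("none"); return
    for cx,cy,r in cs[0]:
        if cy>250 : pass
        yy,xx=np.mgrid[:im.shape[0],:im.shape[1]]
        R=np.hypot(xx-cx,yy-cy)
        t=((hsv[:,:,1]>90)&(hsv[:,:,0]<25)&(R<62)).astype(np.uint8)
        p=np.argwhere(t)
        if len(p)<100: continue
        m=p.mean(0); d=m-np.array([cy,cx])
        cc,ev=cv2.PCACompute(p[:,::-1].astype(np.float32),None)[:2]
        e=ev[0]; e=np.array([-e[1],-e[0]])  # world (x,y)
        w=np.array([-d[0],-d[1]]); e*=np.sign(e@w)
        out.append((X1-cy/PPM,Y1-cx/PPM,r/PPM*1000,np.degrees(np.arctan2(w[1],w[0])),np.degrees(np.arctan2(e[1],e[0]))))
    out.sort(key=lambda a:-a[1])
    for o in out: print("x %.4f y %.4f r %.1f  tape %.1f (pca %.1f)"%o)
    return out
E
python3 - <<'E'
from h import *
o=lids("a")
E
```

```text
x 0.5893 y 0.0847 r 52.2  tape 172.7 (pca 174.0)
x 0.5687 y -0.1713 r 51.7  tape -171.8 (pca 175.0)
```

Call:
jog_arm([
  [1,-0.0227,0.029,-0.002,0,0,0.019],
  [1,-0.0454,0.058,-0.004,0,0,0.038],
  [1,-0.068,0.087,-0.006,0,0,0.056],
  [1,-0.091,0.116,-0.008,0,0,0.075],
  [1,-0.1135,0.145,-0.01,0,0,0.094],
  [1,-0.136,0.174,-0.012,0,0,0.112],
  [1,-0.159,0.203,-0.014,0,0,0.131],
  [1,-0.182,0.232,-0.016,0,0,0.15],
  [1,-0.204,0.261,-0.018,0,0,0.168],
  [1,-0.227,0.29,-0.02,0,0,0.187],
])

```text
time_s: 1.08
tcp_pos: [0.2983, -0.2719, 0.2428]
ee_rot: [[-0.999, -0.044, 0.001], [-0.044, 0.999, -0.0], [-0.001, -0.0, -1.0]]
wrist_force: [1.4, -0.5, -0.1]
gripper_width: 0.325
```

```bash
cat >> h.py <<'E'
def delta(target, yaw):  # target TCP world, yaw = world yaw of tool y from +y (deg)
    s=sense(); R=s["ee_rot"]; d=R.T@(np.array(target)-s["tcp_pos"])
    cur=np.degrees(np.arctan2(-R[0,1],R[1,1]))
    print("t %.2f tcp"%s["time_s"],s["tcp_pos"].round(4),"yaw %.2f"%cur,"F",s["wrist_force"].round(2),"-> tool shift",d.round(4),"wz %.4f"%np.radians(cur-yaw), "tilt",R[2,:2].round(4))
E
python3 - <<'E'
from h import *
delta((.40,-.05,.25),-4.6)
E
```

```text
t 1.08 tcp [ 0.2983 -0.2719  0.2428] yaw 2.55 F [ 1.44 -0.51 -0.1 ] -> tool shift [-0.1115  0.2172 -0.0072] wz 0.1247 tilt [-0.0007 -0.0002]
```

Call:
jog_arm([
  [1,-0.013,0.026,-0.001,0,0,0.015],
  [1,-0.026,0.052,-0.002,0,0,0.03],
  [1,-0.04,0.078,-0.003,0,0,0.045],
  [1,-0.053,0.104,-0.004,0,0,0.06],
  [1,-0.067,0.13,-0.005,0,0,0.075],
  [1,-0.08,0.156,-0.006,0,0,0.09],
  [1,-0.093,0.182,-0.007,0,0,0.105],
  [1,-0.11,0.215,-0.007,0,0,0.12],
  [1,-0.11,0.215,-0.007,0,0,0.124],
  [1,-0.11,0.215,-0.007,0,0,0.124],
])

```text
time_s: 1.92
tcp_pos: [0.3986, -0.0523, 0.2495]
ee_rot: [[-0.997, 0.075, -0.0], [0.075, 0.997, 0.0], [0.0, 0.0, -1.0]]
wrist_force: [-0.4, -0.0, -0.5]
gripper_width: 0.004
```

Run:
```python
from h import *
delta((.40,-.05,.25),-4.6)
c=capture("wrist"); cv2.imwrite("pics/w1.png",c["frame"][:,:,::-1])
```

```text
t 1.92 tcp [ 0.3986 -0.0523  0.2495] yaw -4.28 F [-0.43 -0.   -0.53] -> tool shift [-0.0012  0.0024 -0.0005] wz 0.0056 tilt [0.0003 0.    ]
```

View pics/w1.png

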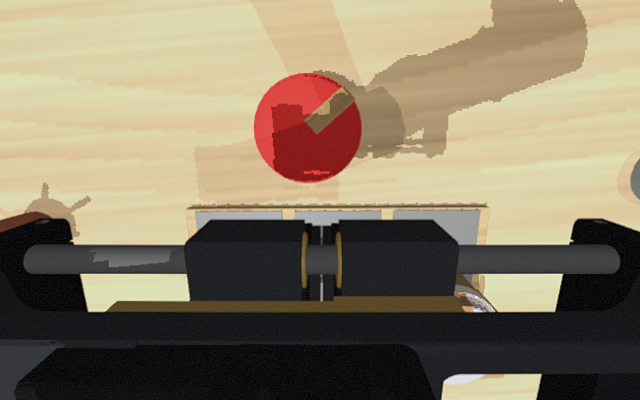

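Run:
```python
from h import *
print(sense()["joints"].round(1))
c=capture("top"); cv2.imwrite("pics/t1.png",c["frame"][:,:,::-1])
```

```text
[  15.8   -1.8  -25.5   -0.   -66.4 -110.2]
```

View pics/t1.png

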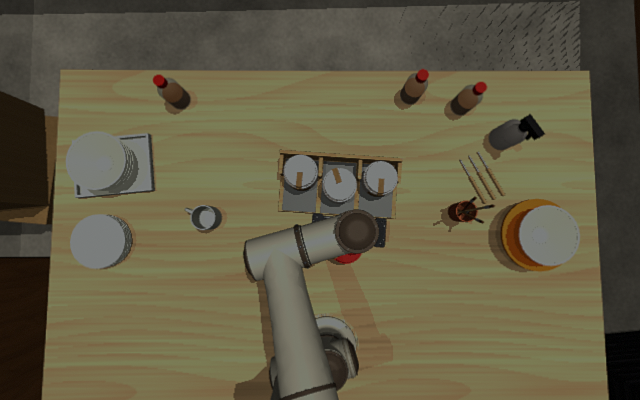

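Call:
jog_arm([
  [1,0,0,0,0,0,-0.12],
  [1,0,0,0,0,0,-0.24],
  [1,0,0,0,0,0,-0.36],
  [1,0,0,0,0,0,-0.48],
  [1,0,0,0,0,0,-0.6],
  [1,0,0,0,0,0,-0.72],
  [1,0,0,0,0,0,-0.84],
  [1,0,0,0,0,0,-0.96],
  [1,0,0,0,0,0,-1.08],
  [1,0,0,0,0,0,-1.2],
])

```text
time_s: 2.85
tcp_pos: [0.3975, -0.0551, 0.2496]
ee_rot: [[-0.431, -0.902, -0.0], [-0.902, 0.431, -0.0], [0.0, 0.0, -1.0]]
wrist_force: [0.2, 0.5, 1.2]
gripper_width: 0.006
```

Call:
jog_arm([
  [1,0,0,0,0,0,-0.12],
  [1,0,0,0,0,0,-0.24],
  [1,0,0,0,0,0,-0.36],
  [1,0,0,0,0,0,-0.48],
  [1,0,0,0,0,0,-0.6],
  [1,0,0,0,0,0,-0.72],
  [1,0,0,0,0,0,-0.84],
  [1,0,0,0,0,0,-0.96],
  [1,0,0,0,0,0,-1.08],
  [1,0,0,0,0,0,-1.2],
])

```text
time_s: 3.68
tcp_pos: [0.3975, -0.0551, 0.2496]
ee_rot: [[0.685, -0.729, -0.0], [-0.729, -0.685, -0.0], [-0.0, 0.0, -1.0]]
wrist_force: [0.1, -0.4, 0.8]
gripper_width: 0.005
```

Call:
jog_arm([
  [1,0,0,0,0,0,-0.12],
  [1,0,0,0,0,0,-0.24],
  [1,0,0,0,0,0,-0.36],
  [1,0,0,0,0,0,-0.48],
  [1,0,0,0,0,0,-0.6],
  [1,0,0,0,0,0,-0.72],
  [1,0,0,0,0,0,-0.74],
  [1,0,0,0,0,0,-0.74],
  [1,0,0,0,0,0,-0.74],
  [1,0,0,0,0,0,-0.74],
])

```text
time_s: 4.52
tcp_pos: [0.398, -0.0542, 0.2496]
ee_rot: [[0.997, -0.082, -0.0], [-0.082, -0.997, 0.0], [-0.0, -0.0, -1.0]]
wrist_force: [0.6, -0.1, -0.2]
gripper_width: 0.008
```

Run:
```python
from h import *
delta((.44,-.05,.25),175.4)
print(sense()["joints"].round(1))
c=capture("wrist"); cv2.imwrite("pics/w2.png",c["frame"][:,:,::-1])
```

```text
t 4.52 tcp [ 0.398  -0.0542  0.2496] yaw 175.28 F [ 0.62 -0.14 -0.22] -> tool shift [ 0.0415 -0.0076 -0.0004] wz -0.0020 tilt [-0. -0.]
[ 15.7  -1.8 -25.5  -0.  -66.4  69.6]
```

View pics/w2.png

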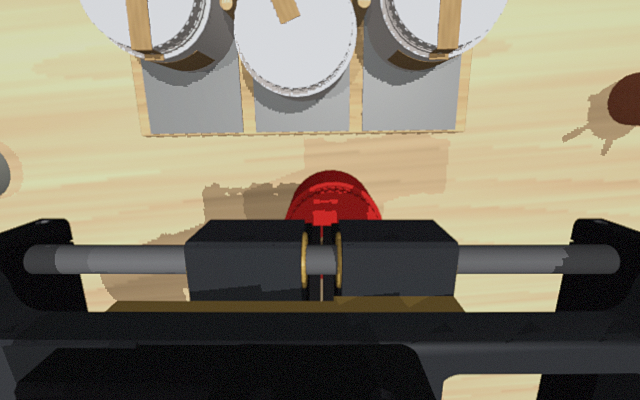

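Call:
jog_arm([
  [1,0.01,0,0,0,0,0],
  [1,0.02,0,0,0,0,0],
  [1,0.03,0,0,0,0,0],
  [1,0.04,0,0,0,0,0],
  [1,0.045,0,0,0,0,0],
  [1,0.045,0,0,0,0,0],
  [1,0.045,0,0,0,0,0],
  [1,0.045,0,0,0,0,0],
  [1,0.045,0,0,0,0,0],
  [1,0.045,0,0,0,0,0],
])

```text
time_s: 5.4
tcp_pos: [0.4428, -0.0573, 0.2497]
ee_rot: [[0.997, -0.08, 0.0], [-0.08, -0.997, 0.0], [0.0, -0.0, -1.0]]
wrist_force: [0.3, -1.1, 0.4]
gripper_width: 0.009
```

Run:
```python
from h import *
delta((.44,-.05,.25),175.4)
c=capture("wrist"); f=c["frame"]; cv2.imwrite("pics/w3.png",cv2.resize(f[:230,60:580],None,fx=1.5,fy=1.5)[:,:,::-1])
```

```text
t 5.40 tcp [ 0.4428 -0.0573  0.2497] yaw 175.43 F [ 0.27 -1.06  0.38] -> tool shift [-0.0033 -0.0071 -0.0003] wz 0.0006 tilt [ 0.0003 -0.0001]
```

View pics/w3.png

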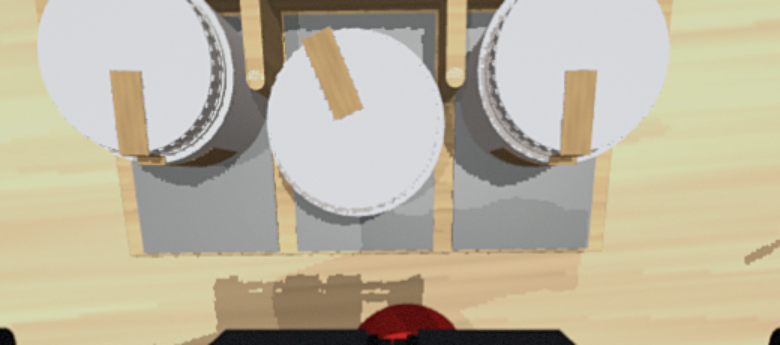

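```bash
cat >> h.py <<'E'
from scipy.optimize import least_squares
def cropuv(x,y): return 60+x/1.5, y/1.5
def wl(tag,guess,rack=-4.6,show=True):
    c=capture("wrist"); g=np.array(guess); h=.075; P=3000
    im=rect(c,.121,g[0]-h,g[0]+h,g[1]-h,g[1]+h,P)
    if show: cv2.imwrite(f"pics/l_{tag}.png",im[:,:,::-1])
    hsv=cv2.cvtColor(im,cv2.COLOR_RGB2HSV); n=im.shape[0]
    t=((hsv[:,:,1]>60)&(hsv[:,:,0]<25)).astype(np.uint8)
    yy,xx=np.mgrid[:n,:n]
    wh=((hsv[:,:,1]<40)&(hsv[:,:,2]>195)).astype(np.uint8)
    wh=cv2.morphologyEx(wh,cv2.MORPH_OPEN,np.ones((5,5)))
    k,lab,st,ce=cv2.connectedComponentsWithStats(wh); i=1+np.argmax(st[1:,4])
    cn=max(cv2.findContours((lab==i).astype(np.uint8),cv2.RETR_EXTERNAL,cv2.CHAIN_APPROX_NONE)[0],key=len)[:,0].astype(float)
    cn=cn[(cn.min(1)>2)&(cn.max(1)<n-3)]
    r=least_squares(lambda p:np.hypot(cn[:,0]-p[0],cn[:,1]-p[1])-.05*P,[n/2,n/2],loss="soft_l1",f_scale=3).x
    R=np.hypot(xx-r[0],yy-r[1]); p=np.argwhere((t>0)&(R<.047*P))
    m=p.mean(0); ev=cv2.PCACompute(p[:,::-1].astype(np.float32),None)[1][0]; e=np.array([-ev[1],-ev[0]])
    w=np.array([r[1]-m[0],r[0]-m[1]]); e*=np.sign(e@w)
    ctr=(g[0]+h-r[1]/P,g[1]+h-r[0]/P)
    print("lid ctr %.4f %.4f tape dir %.1f pca %.1f npix %d"%(*ctr,np.degrees(np.arctan2(w[1],w[0])),np.degrees(np.arctan2(e[1],e[0])),len(p)))
    return ctr
E
python3 - <<'E'
from h import *
c=capture("wrist")
a=onz(c,*cropuv(131,254),.015);b=onz(c,*cropuv(603,248),.015); print(a,b,np.hypot(*(a-b)[:2]),np.degrees(np.arctan2(*(a-b)[:2])))
d=onz(c,*cropuv(255,80),.08);e=onz(c,*cropuv(455,79),.08); print(d,e,np.hypot(*(d-e)[:2]),np.degrees(np.arctan2(*(d-e)[:2])))
for nm,A in (("floor",((a+b)/2)),("mouth",(d+e)/2)):
    th=np.radians(-np.degrees(np.arctan2(*(a-b)[:2]))); ux=np.array([np.cos(th),np.sin(th)])
    print(nm,"home:",A[:2]+ux*(.131 if nm=="floor" else .010+.006))
wl("a",(.545,-.041))
E
```

```text
[0.46411674 0.16758686 0.015     ] [ 0.43714807 -0.23899607  0.015     ] 0.4074763689988523 3.794873362087032
[0.57959123 0.02314655 0.08      ] [ 0.56967723 -0.10893454  0.08      ] 0.13245263944461644 4.292568181441685
floor home: [ 0.58134518 -0.04437479]
mouth home: [ 0.59059915 -0.04395295]Traceback (most recent call last):
  File "<stdin>", line 8, in <module>
  File "h.py", line 62, in wl
    R=np.hypot(xx-r[0],yy-r[1]); p=np.argwhere((t>0)&(R<.047*P))
                                               ~~~~~^^~~~~~~~~~
ValueError: operands could not be broadcast together with shapes (449,450) (449,449)
```

View pics/l_a.png

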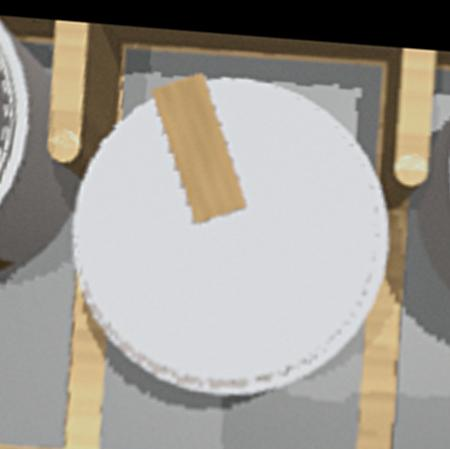

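```bash
sed -i 's/n=im.shape\[0\]/im=im[:449,:449]; n=449; hsv=cv2.cvtColor(im,cv2.COLOR_RGB2HSV)/' h.py; sed -i 's/hsv=cv2.cvtColor(im,cv2.COLOR_RGB2HSV); im=im/im=im/' h.py
python3 - <<'E'
from h import *
c=wl("a",(.545,-.041))
th=np.radians(-4); ux=np.array([np.cos(th),np.sin(th)])
delta((*(np.array(c)-ux*(.056+.0095+.02)),.06),176)
E
```

```text
lid ctr 0.5397 -0.0446 tape dir 22.2 pca 18.0 npix 5791
t 5.60 tcp [ 0.4429 -0.0573  0.2497] yaw 175.43 F [-0.25 -0.3   0.77] -> tool shift [ 0.0099 -0.0196  0.1897] wz -0.0099 tilt [ 0.0003 -0.0001]
```

Call:
jog_arm([
  [1,0.005,-0.01,0.02,0,0,-0.01],
  [1,0.01,-0.0195,0.04,0,0,-0.01],
  [1,0.01,-0.0195,0.07,0,0,-0.01],
  [1,0.01,-0.0195,0.1,0,0,-0.01],
  [1,0.01,-0.0195,0.13,0,0,-0.01],
  [1,0.01,-0.0195,0.155,0,0,-0.01],
  [1,0.01,-0.0195,0.175,0,0,-0.01],
  [1,0.01,-0.0195,0.187,0,0,-0.01],
  [1,0.01,-0.0195,0.187,0,0,-0.01],
  [1,0.01,-0.0195,0.187,0,0,-0.01],
])

```text
time_s: 6.43
tcp_pos: [0.4546, -0.0388, 0.0624]
ee_rot: [[0.998, -0.069, -0.001], [-0.069, -0.998, -0.001], [-0.001, 0.001, -1.0]]
wrist_force: [0.3, 0.8, 1.1]
gripper_width: 0.006
```

Run:
```python
from h import *
delta((.52,-.043,.063),176)
c=capture("wrist"); f=c["frame"]; cv2.imwrite("pics/w4.png",f[:,:,::-1])
```

```text
t 6.43 tcp [ 0.4546 -0.0388  0.0624] yaw 176.02 F [0.3  0.8  1.09] -> tool shift [ 0.0656 -0.0003 -0.0007] wz 0.0004 tilt [-0.001   0.0006]
```

View pics/w4.png

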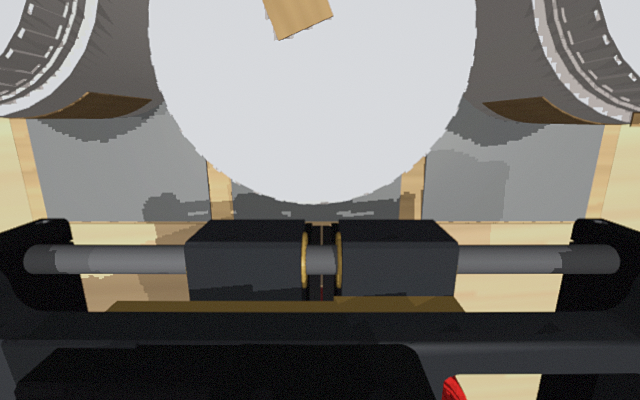

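Call:
jog_arm([
  [1,0.007,0,0,0,0,0],
  [1,0.014,0,0,0,0,0],
  [1,0.016,0,0,0,0,0],
  [1,0.018,0,0,0,0,0],
  [1,0.02,0,0,0,0,0],
  [1,0.022,0,0,0,0,0],
  [1,0.025,0,0,0,0,0],
  [1,0.028,0,0,0,0,0],
  [1,0.031,0,0,0,0,0],
  [1,0.034,0,0,0,0,0],
])

```text
time_s: 7.32
tcp_pos: [0.4886, -0.0411, 0.0625]
ee_rot: [[0.998, -0.07, -0.0], [-0.07, -0.998, -0.0], [-0.0, 0.0, -1.0]]
wrist_force: [-1.0, 1.0, -0.0]
gripper_width: 0.009
```

Call:
jog_arm([
  [1,0.003,0,0,0,0,0],
  [1,0.006,0,0,0,0,0],
  [1,0.009,0,0,0,0,0],
  [1,0.012,0,0,0,0,0],
  [1,0.014,0,0,0,0,0],
  [1,0.016,0,0,0,0,0],
  [1,0.018,0,0,0,0,0],
  [1,0.02,0,0,0,0,0],
  [1,0.021,0,0,0,0,0],
  [1,0.022,0,0,0,0,0],
])

```text
time_s: 8.15
tcp_pos: [0.5106, -0.0426, 0.0626]
ee_rot: [[0.998, -0.07, -0.0], [-0.07, -0.998, -0.0], [-0.0, 0.0, -1.0]]
wrist_force: [-1.3, 0.2, 0.2]
gripper_width: 0.006
```

Run:
```python
from h import *
delta((.52,-.043,.063),176)
c=capture("wrist"); f=c["frame"]; cv2.imwrite("pics/w5.png",f[:,:,::-1])
```

```text
t 8.15 tcp [ 0.5106 -0.0426  0.0626] yaw 176.00 F [-1.33  0.21  0.19] -> tool shift [ 0.0094 -0.0003 -0.0004] wz 0.0001 tilt [-0.  0.]
```

View pics/w5.png

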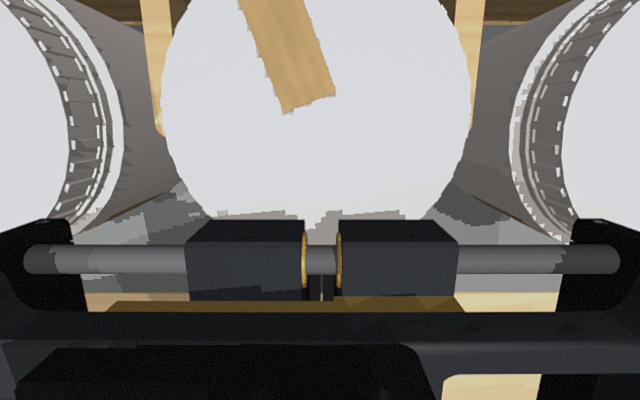

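Call:
jog_arm([
  [1,0.001,0,0,0,0,0],
  [1,0.0015,0,0,0,0,0],
  [1,0.002,0,0,0,0,0],
  [1,0.0025,0,0,0,0,0],
  [1,0.003,0,0,0,0,0],
  [1,0.0035,0,0,0,0,0],
  [1,0.004,0,0,0,0,0],
  [1,0.0045,0,0,0,0,0],
  [1,0.005,0,0,0,0,0],
  [1,0.005,0,0,0,0,0],
])

```text
time_s: 9.03
tcp_pos: [0.512, -0.0434, 0.0617]
ee_rot: [[0.997, -0.071, -0.007], [-0.071, -0.998, -0.001], [-0.007, 0.001, -1.0]]
wrist_force: [-8.0, 1.8, 3.7]
gripper_width: 0.004
```

Call:
jog_arm([
  [1,0,0.002,0,0,0,0],
  [1,0,0.004,0,0,0,0],
  [1,0,0.006,0,0,0,0],
  [1,0,0.008,0,0,0,0],
  [1,0,0.01,0,0,0,0],
  [1,0,0.012,0,0,0,0],
  [1,0,0.014,0,0,0,0],
  [1,0,0.016,0,0,0,0],
  [1,0,0.018,0,0,0,0],
  [1,0,0.018,0,0,0,0],
])

```text
time_s: 9.87
tcp_pos: [0.5111, -0.0614, 0.0615]
ee_rot: [[0.997, -0.071, -0.006], [-0.071, -0.997, -0.0], [-0.006, 0.001, -1.0]]
wrist_force: [-6.1, 0.3, 0.1]
gripper_width: 0.003
```

Run:
```python
from h import *
delta((.52,-.043,.063),176)
wl("b",(.56,-.045))
```

```text
t 9.87 tcp [ 0.5111 -0.0614  0.0615] yaw 175.95 F [-6.14  0.3   0.12] -> tool shift [ 0.0075 -0.019  -0.0016] wz -0.0009 tilt [-0.0064  0.0009]
lid ctr 0.5771 -0.0474 tape dir 34.4 pca 27.9 npix 6363
```

View pics/l_b.png

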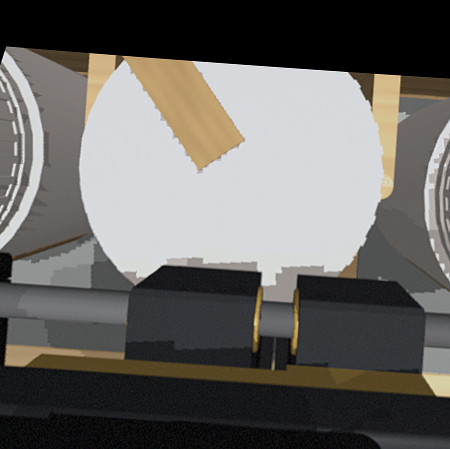

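Call:
jog_arm([
  [1,0.001,0.002,0,0,0,0],
  [1,0.0014,0.004,0,0,0,0],
  [1,0.0018,0.006,0,0,0,0],
  [1,0.0022,0.008,0,0,0,0],
  [1,0.0027,0.01,0,0,0,0],
  [1,0.0032,0.0119,0,0,0,0],
  [1,0.0038,0.0138,0,0,0,0],
  [1,0.0045,0.0157,0,0,0,0],
  [1,0.0053,0.0175,0,0,0,0],
  [1,0.0062,0.0193,0,0,0,0],
])

```text
time_s: 10.75
tcp_pos: [0.5161, -0.0813, 0.0613]
ee_rot: [[0.997, -0.071, -0.006], [-0.071, -0.998, -0.001], [-0.006, 0.001, -1.0]]
wrist_force: [-4.9, -0.9, -0.8]
gripper_width: 0.008
```

Run:
```python
from h import *
delta((.52,-.043,.063),176)
wl("c",(.56,-.045))
```

```text
t 10.75 tcp [ 0.5161 -0.0813  0.0613] yaw 175.95 F [-4.88 -0.85 -0.82] -> tool shift [ 0.0012 -0.0384 -0.0017] wz -0.0008 tilt [-0.0064  0.001 ]
lid ctr 0.5782 -0.0498 tape dir 58.7 pca 50.0 npix 6369
```

View pics/l_c.png

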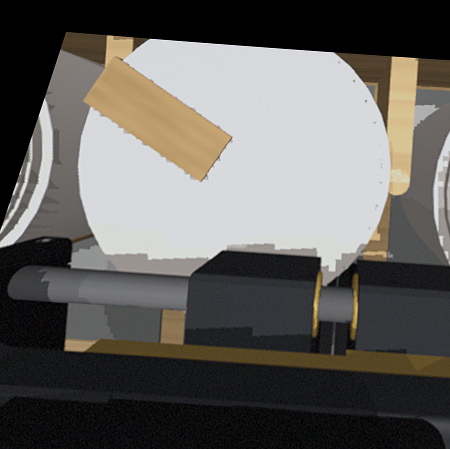

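Call:
jog_arm([
  [1,0.0015,0.0014,0,0,0,0],
  [1,0.0026,0.0028,0,0,0,0],
  [1,0.0036,0.0044,0,0,0,0],
  [1,0.0046,0.0059,0,0,0,0],
  [1,0.0056,0.0074,0,0,0,0],
  [1,0.0067,0.0089,0,0,0,0],
  [1,0.0079,0.0103,0,0,0,0],
  [1,0.0091,0.0117,0,0,0,0],
  [1,0.0103,0.013,0,0,0,0],
  [1,0.0116,0.0143,0,0,0,0],
])

```text
time_s: 11.63
tcp_pos: [0.5303, -0.0957, 0.0628]
ee_rot: [[0.998, -0.07, 0.001], [-0.07, -0.998, 0.0], [0.001, -0.0, -1.0]]
wrist_force: [-0.1, 0.1, -0.2]
gripper_width: 0.003
```

Run:
```python
from h import *
delta((.52,-.043,.063),176)
wl("d",(.56,-.045))
```

```text
t 11.63 tcp [ 0.5303 -0.0957  0.0628] yaw 176.01 F [-0.06  0.14 -0.17] -> tool shift [-0.014  -0.0518 -0.0002] wz 0.0002 tilt [ 0.0013 -0.0002]
lid ctr 0.6024 -0.0520 tape dir 46.0 pca 119.3 npix 12022
```

View pics/l_d.png

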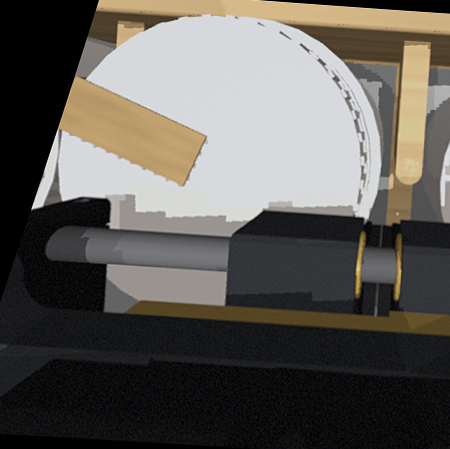

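Call:
jog_arm([
  [1,-0.015,0.002,0,0,0,0],
  [1,-0.032,0.002,0,0,0,0],
  [1,-0.032,-0.02,0,0,0,0],
  [1,-0.032,-0.05,0,0,0,0],
  [1,-0.032,-0.08,0,0,0,0],
  [1,-0.032,-0.1025,0,0,0,0],
  [1,-0.025,-0.1025,0,0,0,0],
  [1,-0.018,-0.1025,0,0,0,0],
  [1,-0.016,-0.1025,0,0,0,0],
  [1,-0.016,-0.1025,0,0,0,0],
])

```text
time_s: 12.52
tcp_pos: [0.5215, 0.0071, 0.0624]
ee_rot: [[0.997, -0.071, 0.0], [-0.071, -0.997, 0.0], [0.0, -0.0, -1.0]]
wrist_force: [-0.2, -0.4, 1.0]
gripper_width: 0.006
```

Run:
```python
from h import *
delta((.52,-.043,.063),176)
wl("e",(.57,-.045))
```

```text
t 12.52 tcp [0.5215 0.0071 0.0624] yaw 175.93 F [-0.25 -0.43  1.03] -> tool shift [ 0.0021  0.05   -0.0006] wz -0.0012 tilt [ 0.0002 -0.    ]
lid ctr 0.5790 -0.0421 tape dir 64.9 pca 65.1 npix 6601
```

View pics/l_e.png

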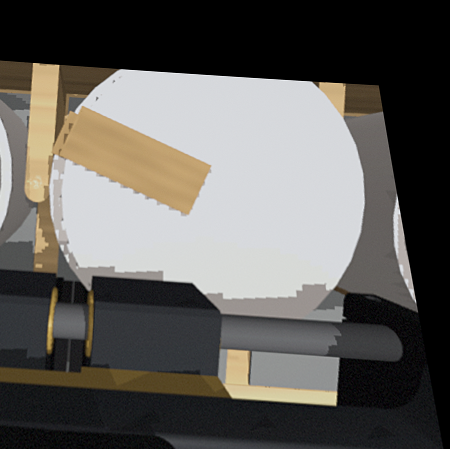

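Call:
jog_arm([
  [1,0.002,0.002,0,0,0,0],
  [1,0.004,0.004,0,0,0,0],
  [1,0.006,0.006,0,0,0,0],
  [1,0.008,0.008,0,0,0,0],
  [1,0.0072,0.0097,0,0,0,0],
  [1,0.0062,0.0112,0,0,0,0],
  [1,0.0053,0.0128,0,0,0,0],
  [1,0.0045,0.0144,0,0,0,0],
  [1,0.0037,0.016,0,0,0,0],
  [1,0.0029,0.0177,0,0,0,0],
])

```text
time_s: 13.4
tcp_pos: [0.5193, -0.0098, 0.0619]
ee_rot: [[0.997, -0.071, -0.006], [-0.071, -0.997, 0.001], [-0.006, -0.0, -1.0]]
wrist_force: [-7.7, 6.5, 2.6]
gripper_width: 0.006
```

Run:
```python
from h import *
delta((.52,-.043,.063),176)
wl("f",(.57,-.045))
```

```text
t 13.40 tcp [ 0.5193 -0.0098  0.0619] yaw 175.92 F [-7.71  6.47  2.61] -> tool shift [ 0.003   0.0331 -0.0012] wz -0.0013 tilt [-0.0061 -0.0004]
lid ctr 0.5792 -0.0484 tape dir 74.2 pca 71.5 npix 6703
```

View pics/l_f.png

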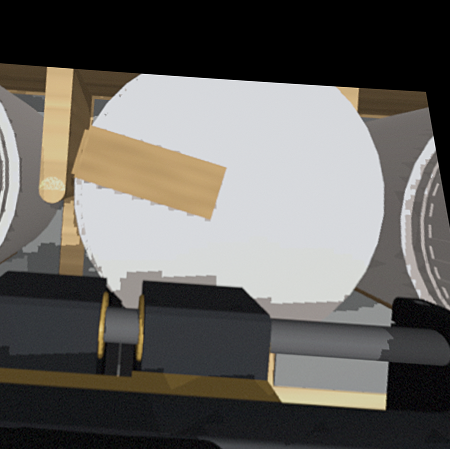

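Call:
jog_arm([
  [1,-0.0008,0.0021,0,0,0,0],
  [1,-0.0016,0.0042,0,0,0,0],
  [1,-0.0022,0.0064,0,0,0,0],
  [1,-0.0028,0.0086,0,0,0,0],
  [1,-0.0032,0.0108,0,0,0,0],
  [1,-0.0036,0.0131,0,0,0,0],
  [1,-0.0039,0.0153,0,0,0,0],
  [1,-0.004,0.0176,0,0,0,0],
  [1,-0.0041,0.0203,0,0,0,0],
  [1,-0.0041,0.0225,0,0,0,0],
])

```text
time_s: 14.28
tcp_pos: [0.5125, -0.0332, 0.0613]
ee_rot: [[0.997, -0.072, -0.009], [-0.072, -0.997, -0.0], [-0.009, 0.001, -1.0]]
wrist_force: [-7.4, 2.3, 2.4]
gripper_width: 0.005
```

Run:
```python
from h import *
delta((.52,-.043,.063),176)
wl("g",(.57,-.045))
```

```text
t 14.28 tcp [ 0.5125 -0.0332  0.0613] yaw 175.88 F [-7.41  2.3   2.37] -> tool shift [ 0.0081  0.0093 -0.0017] wz -0.0021 tilt [-0.0088  0.0011]
lid ctr 0.5877 -0.0523 tape dir 111.5 pca 110.6 npix 6126
```

View pics/l_g.png

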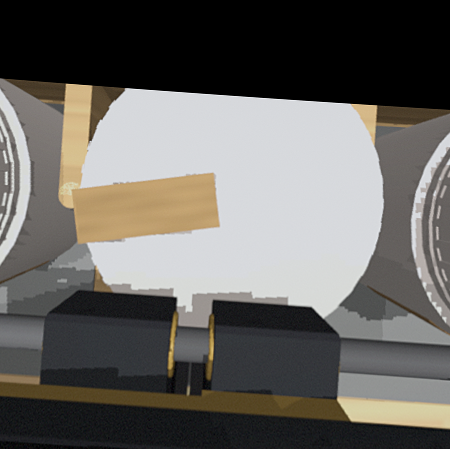

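Call:
jog_arm([
  [1,0,0.0025,0,0,0,0],
  [1,0,0.005,0,0,0,0],
  [1,0,0.0075,0,0,0,0],
  [1,0,0.01,0,0,0,0],
  [1,0,0.0125,0,0,0,0],
  [1,0,0.015,0,0,0,0],
  [1,0,0.0175,0,0,0,0],
  [1,0,0.02,0,0,0,0],
  [1,0,0.0225,0,0,0,0],
  [1,0,0.025,0,0,0,0],
])

```text
time_s: 15.17
tcp_pos: [0.511, -0.0581, 0.0613]
ee_rot: [[0.997, -0.071, -0.008], [-0.071, -0.997, -0.0], [-0.008, 0.001, -1.0]]
wrist_force: [-6.0, 2.5, 0.0]
gripper_width: 0.006
```

Call:
jog_arm([
  [1,0.0003,0.002,0,0,0,0],
  [1,0.0005,0.004,0,0,0,0],
  [1,0.0007,0.006,0,0,0,0],
  [1,0.0009,0.008,0,0,0,0],
  [1,0.0013,0.01,0,0,0,0],
  [1,0.0018,0.012,0,0,0,0],
  [1,0.0024,0.014,0,0,0,0],
  [1,0.0031,0.016,0,0,0,0],
  [1,0.0039,0.018,0,0,0,0],
  [1,0.0048,0.02,0,0,0,0],
])

```text
time_s: 16.0
tcp_pos: [0.5148, -0.0786, 0.0613]
ee_rot: [[0.997, -0.071, -0.008], [-0.071, -0.997, -0.001], [-0.008, 0.001, -1.0]]
wrist_force: [-5.1, -0.4, -1.1]
gripper_width: 0.005
```

Run:
```python
from h import *
delta((.52,-.043,.063),176)
wl("i",(.57,-.045))
```

```text
t 16.00 tcp [ 0.5148 -0.0786  0.0613] yaw 175.92 F [-5.13 -0.41 -1.09] -> tool shift [ 0.0027 -0.0359 -0.0018] wz -0.0015 tilt [-0.0078  0.0011]
lid ctr 0.5849 -0.0482 tape dir 147.7 pca 143.3 npix 5892
```

View pics/l_i.png

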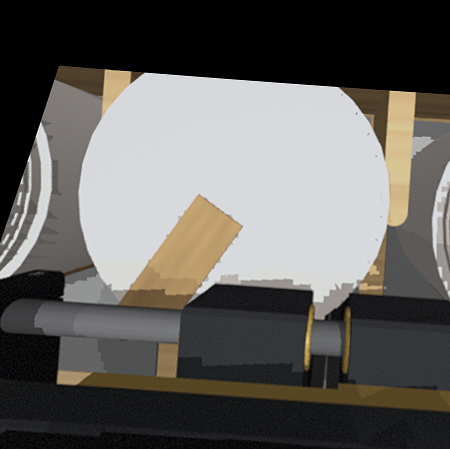

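Call:
jog_arm([
  [1,-0.01,-0.001,0,0,0,0],
  [1,-0.017,-0.004,0,0,0,0],
  [1,-0.017,-0.018,0,0,0,0],
  [1,-0.017,-0.034,0,0,0,0],
  [1,-0.017,-0.048,0,0,0,0],
  [1,-0.017,-0.048,0,0,0,0],
  [1,-0.012,-0.048,0,0,0,0],
  [1,-0.009,-0.048,0,0,0,0],
  [1,-0.007,-0.048,0,0,0,0],
  [1,-0.0055,-0.048,0,0,0,0],
])

```text
time_s: 16.88
tcp_pos: [0.5129, -0.0302, 0.0615]
ee_rot: [[0.997, -0.072, -0.008], [-0.072, -0.997, -0.001], [-0.008, 0.001, -1.0]]
wrist_force: [-8.4, 3.2, 3.3]
gripper_width: 0.003
```

Run:
```python
from h import *
delta((.52,-.043,.063),176)
wl("j",(.57,-.045))
```

```text
t 16.88 tcp [ 0.5129 -0.0302  0.0615] yaw 175.86 F [-8.41  3.22  3.34] -> tool shift [ 0.008   0.0122 -0.0015] wz -0.0025 tilt [-0.0079  0.0011]
lid ctr 0.5818 -0.0478 tape dir 147.3 pca 146.6 npix 6187
```

View pics/l_j.png

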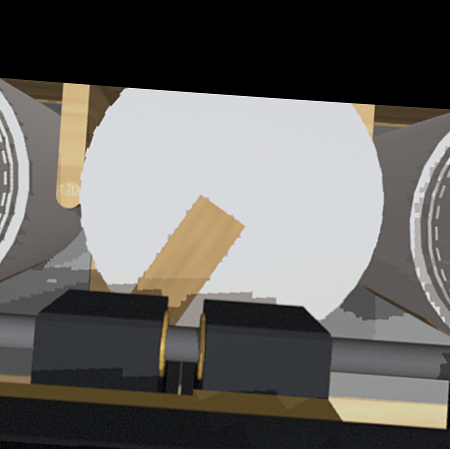

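Call:
jog_arm([
  [1,0,0.0025,0,0,0,0],
  [1,0,0.005,0,0,0,0],
  [1,0,0.0075,0,0,0,0],
  [1,0,0.01,0,0,0,0],
  [1,0,0.0125,0,0,0,0],
  [1,0,0.015,0,0,0,0],
  [1,0,0.0175,0,0,0,0],
  [1,0,0.02,0,0,0,0],
  [1,0,0.0225,0,0,0,0],
  [1,0,0.025,0,0,0,0],
])

```text
time_s: 17.77
tcp_pos: [0.511, -0.0552, 0.0613]
ee_rot: [[0.997, -0.072, -0.008], [-0.072, -0.997, -0.0], [-0.008, 0.001, -1.0]]
wrist_force: [-6.2, 2.6, 0.5]
gripper_width: 0.005
```

Run:
```python
from h import *
delta((.52,-.043,.063),176)
wl("k",(.57,-.045))
```

```text
t 17.77 tcp [ 0.511  -0.0552  0.0613] yaw 175.89 F [-6.2   2.58  0.54] -> tool shift [ 0.0081 -0.0128 -0.0018] wz -0.0020 tilt [-0.0076  0.0007]
lid ctr 0.5843 -0.0471 tape dir 170.8 pca 169.7 npix 4856
```

View pics/l_k.png

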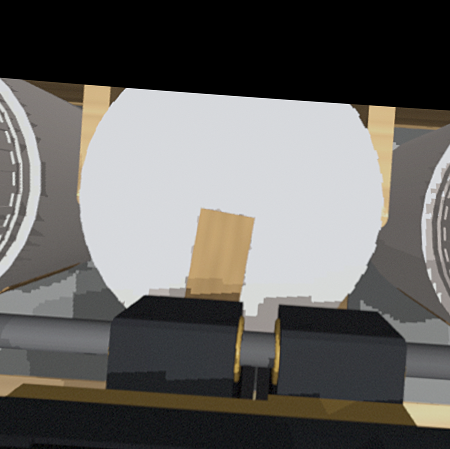

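Call:
jog_arm([
  [1,0,0.001,0,0,0,0],
  [1,0,0.002,0,0,0,0],
  [1,0,0.003,0,0,0,0],
  [1,0,0.004,0,0,0,0],
  [1,0,0.005,0,0,0,0],
  [1,0,0.0057,0,0,0,0],
  [1,-0.002,0.0057,0,0,0,0],
  [1,-0.007,0.0057,0,0,0,0],
  [1,-0.015,0.0057,0,0,0,0],
  [1,-0.025,0.0057,0,0,0,0],
])

```text
time_s: 18.65
tcp_pos: [0.4898, -0.0582, 0.0629]
ee_rot: [[0.998, -0.07, 0.002], [-0.07, -0.998, 0.0], [0.002, -0.0, -1.0]]
wrist_force: [-0.6, -0.2, 0.2]
gripper_width: 0.005
```

Call:
jog_arm([
  [1,-0.01,0,0,0,0,0],
  [1,-0.015,0,-0.02,0,0,0],
  [1,-0.015,0,-0.05,0,0,0],
  [1,-0.015,0,-0.08,0,0,0],
  [1,-0.015,0,-0.11,0,0,0],
  [1,-0.015,0,-0.14,0,0,0],
  [1,-0.015,0,-0.165,0,0,0],
  [1,-0.015,0,-0.185,0,0,0],
  [1,-0.015,0,-0.185,0,0,0],
  [1,-0.015,0,-0.185,0,0,0],
])

```text
time_s: 19.48
tcp_pos: [0.474, -0.0568, 0.2486]
ee_rot: [[0.998, -0.07, 0.003], [-0.07, -0.998, 0.001], [0.003, -0.001, -1.0]]
wrist_force: [-0.8, -0.5, -0.6]
gripper_width: 0.004
```

Run:
```python
from h import *
delta((.52,-.043,.063),176)
wl("m",(.57,-.045))
c=capture("wrist"); f=c["frame"]; cv2.imwrite("pics/w6.png",cv2.resize(f[:230,60:580],None,fx=1.5,fy=1.5)[:,:,::-1])
```

```text
t 19.48 tcp [ 0.474  -0.0568  0.2486] yaw 176.01 F [-0.84 -0.47 -0.55] -> tool shift [ 0.0443 -0.0168  0.1858] wz 0.0001 tilt [ 0.0031 -0.0013]
lid ctr 0.5798 -0.0481 tape dir 172.8 pca 175.8 npix 6413
```

View pics/w6.png

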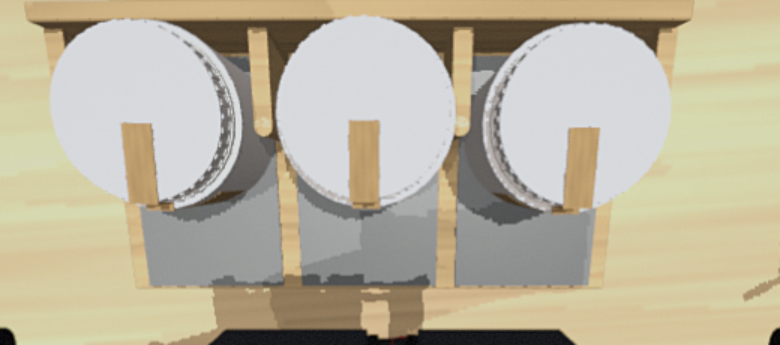

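View pics/l_m.png

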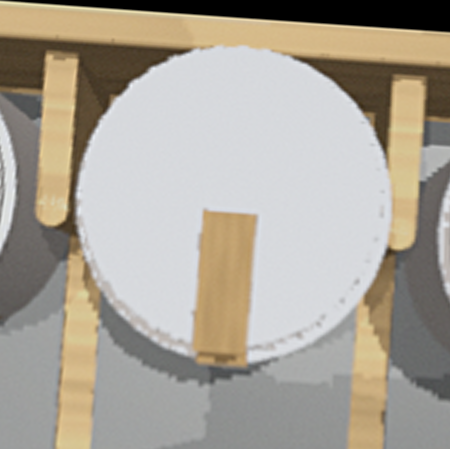

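Run:
```python
from h import *
A=np.array(wl("n1",(.589,.088))); B=np.array(wl("n2",(.571,-.176))); M=np.array(wl("n0",(.579,-.047)))
th=np.radians(-4); ux=np.array([np.cos(th),np.sin(th)]);uy=np.array([-np.sin(th),np.cos(th)])
for p in (A,M,B): print((p-M)@ux*1000,(p-M)@uy*1000)
c=capture("wrist")
q=lambda x,y,z:onz(c,*cropuv(x,y),z)
for n,a,b,z in (("back top front edge",(60,29),(660,22),.095),("floor",(136,288),(602,287),.015),("heads",(263,126),(461,126),.08)):
    a=q(*a,z);b=q(*b,z);print(n,a[:2].round(4),b[:2].round(4),np.degrees(np.arctan2(*(a-b)[:2])),"rel M",((a+b)[:2]/2-M)@ux*1000,((a+b)[:2]/2-M)@uy*1000)
```

```text
lid ctr 0.5883 0.0801 tape dir 160.3 pca 175.5 npix 6288
lid ctr 0.5690 -0.1754 tape dir 178.3 pca 175.9 npix 6242
lid ctr 0.5798 -0.0482 tape dir 172.8 pca 175.9 npix 6422
-0.47883228184361215 128.57666163969193
0.0 0.0
-1.911778272239916 -127.6794319032797
back top front edge [0.6426 0.1351] [ 0.621  -0.2312] 3.3798409243135477 rel M 51.860959844820215 3.791567766769948
floor [0.4624 0.1675] [ 0.4352 -0.2381] 3.84323450514594 rel M -131.59224315661646 3.737978167924442
heads [0.5795 0.0222] [ 0.5703 -0.11  ] 3.976872363788404 rel M -5.2442390717879865 3.8922676646890855
```

Call:
jog_arm([
  [1,0.01,0.02,0.02,0,0,0],
  [1,0.02,0.041,0.05,0,0,0],
  [1,0.02,0.041,0.08,0,0,0],
  [1,0.02,0.041,0.11,0,0,0],
  [1,0.02,0.041,0.14,0,0,0],
  [1,0.02,0.041,0.165,0,0,0],
  [1,0.02,0.041,0.1855,0,0,0],
  [1,0.03,0.041,0.1855,0,0,0],
  [1,0.042,0.041,0.1855,0,0,0],
  [1,0.052,0.041,0.1855,0,0,0],
])

```text
time_s: 20.62
tcp_pos: [0.5252, -0.1018, 0.0625]
ee_rot: [[0.998, -0.069, 0.001], [-0.069, -0.998, -0.001], [0.001, 0.001, -1.0]]
wrist_force: [-0.2, 0.2, 0.4]
gripper_width: 0.002
```

Call:
jog_arm([
  [1,0,-0.001,0,0,0,0],
  [1,0,-0.002,0,0,0,0],
  [1,0,-0.003,0,0,0,0],
  [1,0,-0.0035,0,0,0,0],
  [1,0,-0.004,0,0,0,0],
  [1,0,-0.0045,0,0,0,0],
  [1,0,-0.005,0,0,0,0],
  [1,0,-0.0055,0,0,0,0],
  [1,0,-0.006,0,0,0,0],
  [1,0,-0.006,0,0,0,0],
])

```text
time_s: 21.45
tcp_pos: [0.5237, -0.0956, 0.0621]
ee_rot: [[0.998, -0.07, 0.0], [-0.07, -0.998, 0.0], [0.0, -0.0, -1.0]]
wrist_force: [-0.4, -1.0, -0.0]
gripper_width: 0.006
```

Run:
```python
from h import *
delta((.52,-.043,.063),176)
wl("o",(.58,-.045))
```

```text
t 21.45 tcp [ 0.5237 -0.0956  0.0621] yaw 176.00 F [-0.37 -0.95 -0.05] -> tool shift [-0.0073 -0.0522 -0.0009] wz 0.0000 tilt [ 0. -0.]
lid ctr 0.5891 -0.0507 tape dir 163.5 pca 167.6 npix 5008
```

View pics/l_o.png

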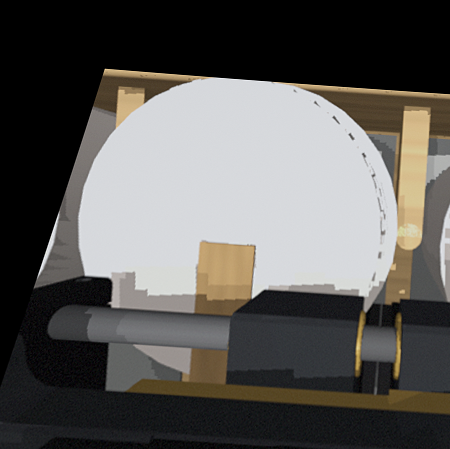

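Contact is not clear yet; continue left slowly.

Call:
jog_arm([
  [1,0,-0.0005,0,0,0,0],
  [1,0,-0.001,0,0,0,0],
  [1,0,-0.0015,0,0,0,0],
  [1,0,-0.002,0,0,0,0],
  [1,0,-0.0025,0,0,0,0],
  [1,0,-0.003,0,0,0,0],
  [1,0,-0.0035,0,0,0,0],
  [1,0,-0.004,0,0,0,0],
  [1,0,-0.004,0,0,0,0],
  [1,0,-0.004,0,0,0,0],
])

```text
time_s: 22.33
tcp_pos: [0.5237, -0.0917, 0.062]
ee_rot: [[0.998, -0.07, -0.001], [-0.07, -0.998, 0.0], [-0.001, 0.0, -1.0]]
wrist_force: [-1.8, 0.1, 0.1]
gripper_width: 0.005
```

Run:
```python
from h import *
delta((.52,-.043,.063),176)
wl("p",(.58,-.045))
```

```text
t 22.33 tcp [ 0.5237 -0.0917  0.062 ] yaw 176.00 F [-1.76  0.12  0.12] -> tool shift [-0.0071 -0.0483 -0.001 ] wz 0.0000 tilt [-0.0006  0.    ]
lid ctr 0.5899 -0.0483 tape dir 162.8 pca 166.9 npix 5108
```

View pics/l_p.png

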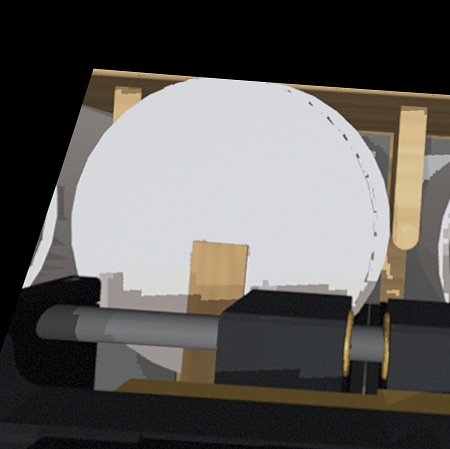

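Call:
jog_arm([
  [1,0,-0.0005,0,0,0,0],
  [1,0,-0.001,0,0,0,0],
  [1,0,-0.0014,0,0,0,0],
  [1,0,-0.0014,0,0,0,0],
  [1,-0.0008,-0.0008,0,0,0,0],
  [1,-0.003,0.001,0,0,0,0],
  [1,-0.006,0.003,0,0,0,0],
  [1,-0.012,0.004,0,0,0,0],
  [1,-0.025,0.004,0,0,0,0],
  [1,-0.04,0.004,0,0,0,0],
])

```text
time_s: 23.22
tcp_pos: [0.4837, -0.093, 0.0621]
ee_rot: [[0.998, -0.07, 0.001], [-0.07, -0.998, 0.0], [0.001, -0.0, -1.0]]
wrist_force: [-0.7, 1.3, -0.1]
gripper_width: 0.008
```

Call:
jog_arm([
  [1,-0.01,-0.003,0,0,0,0],
  [1,-0.01,-0.008,-0.02,0,0,0],
  [1,-0.01,-0.016,-0.05,0,0,0],
  [1,-0.01,-0.024,-0.08,0,0,0],
  [1,-0.01,-0.032,-0.11,0,0,0],
  [1,-0.01,-0.04,-0.14,0,0,0],
  [1,-0.01,-0.044,-0.165,0,0,0],
  [1,-0.01,-0.044,-0.187,0,0,0],
  [1,-0.01,-0.044,-0.187,0,0,0],
  [1,-0.01,-0.044,-0.187,0,0,0],
])

```text
time_s: 24.05
tcp_pos: [0.4771, -0.0479, 0.2503]
ee_rot: [[0.998, -0.069, 0.004], [-0.069, -0.998, 0.001], [0.003, -0.001, -1.0]]
wrist_force: [-1.2, -0.1, -0.4]
gripper_width: 0.006
```

Run:
```python
from h import *
delta((.52,-.043,.063),176)
M=np.array(wl("q",(.579,-.045)))
c=capture("wrist"); f=c["frame"]; cv2.imwrite("pics/w7.png",cv2.resize(f[:230,60:580],None,fx=1.5,fy=1.5)[:,:,::-1])
```

```text
t 24.05 tcp [ 0.4771 -0.0479  0.2503] yaw 176.02 F [-1.19 -0.1  -0.36] -> tool shift [ 0.0418 -0.0076  0.1875] wz 0.0003 tilt [ 0.0034 -0.0014]
lid ctr 0.5801 -0.0437 tape dir 173.5 pca 175.2 npix 6417
```

View pics/w7.png

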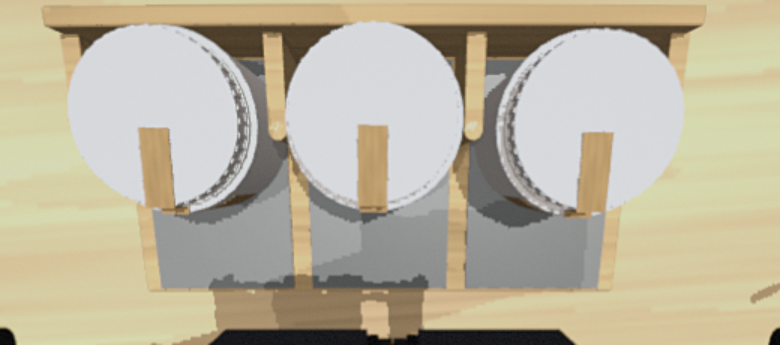

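View pics/l_q.png

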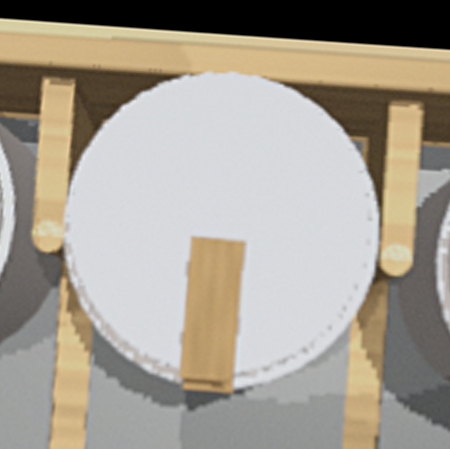

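Run:
```python
from h import *
c=capture("scene"); f=c["frame"]; cv2.imwrite("pics/s9.png",cv2.resize(f[120:340,200:500],None,fx=2.6,fy=2.6)[:,:,::-1])
```

```text
(no output)
```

View pics/s9.png

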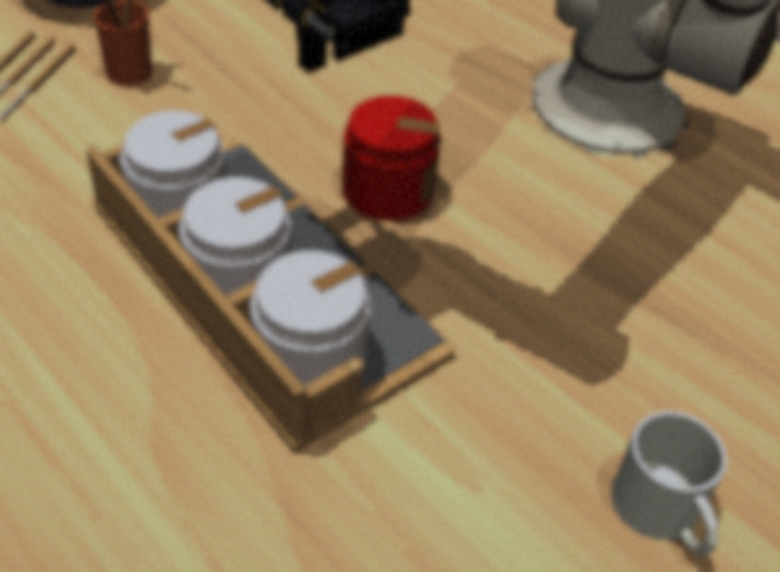

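The three lids sit in line with their tapes parallel. The mug, brush pot and red jar are where they were, and the gripper is clear of everything.

```bash
python3 -c "
from station import *
print(finish_job())"
```

```text
the job is handed in; nothing more can be done
None
```

I pushed the middle white jar back about 40 mm until it met the back panel. Then I rolled it about 157° counter-clockwise with the shut fingertips, in three light strokes. Every force reading was about 10 N or less, but those come only at the end of each move, so brief peaks in between were not seen. I then nudged the jar about 4 mm sideways to centre it in its bay and lifted clear. The job was handed in at about 24 s.

**Last checks (wrist and scene cameras):**
- **Label:** the tape points to 175.2°, against about 176° for straight out of the rack front and 175.5° and 175.9° for the neighbours' tapes, so it is within about 1°.
- **Position:** the lid centre is within about 1 mm of the middle of the bay. Measured from the rack's floor edge it is at its home depth, and it lines up with the neighbours to within 2 mm.
- **Everything else:** the jar stands upright. In the scene picture the neighbours, red jar, mug and brush pot look undisturbed; I judged this by eye and did not measure it again.

**What disagreed or went wrong:**
- Edge-based estimates of the rack's angle ranged from 3.4° to 4.3°. I used 4°.
- My lid fit put the neighbours about 4 mm closer than their 132 mm spacing, probably because it was biased for lids seen from the side.
- While the gripper partly covered the lid, automatic tape angles were off by several degrees. I relied on the unobstructed views instead.
- The first stroke lost contact near its end because the jar slid sideways within its play. The later strokes and the centring nudge made up for that.

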